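Lid the terracotta jars for firing

ROBOT

A 6-joint arm with a two-finger parallel gripper is mounted at the origin on the work surface. World frame = base frame: x ahead of the robot, y to its left, z up, the work surface at z = 0. Lengths are in mm, angles in rad, forces in N, time in s.
With the tool pointing down it reaches from about 375 to 975 mm from the base axis. Payload 3.8 kg.
Tool frame: the origin (TCP) lies at the very end of the fingers, on their centre line; the grasp point (between the pads) lies 19 mm behind it; z points along the fingers, y is the line along which they close (so a half turn about z gives the same grasp; the last joint's range is limited). The gripper opens to 85 mm and grips with 20 to 120 N. Pads are 22 mm wide; open, the fingers measure 114 mm over their backs; the gripper's body (76 mm by 85 mm) begins 54 mm behind the grasp point. The pads swing forward as they close: fully open they stand 13 mm farther back than shut.
Start: joints at [-1.285, 0.264, 1.604, -0, 1.274, -0.037], TCP at [214.12, -640.133, 231.28] pointing down, gripper open.
Joint ranges: [-2.63, 2.63], [-0.94, 2.18], [0.31, 2.57], [-1.31, 4.45], [0, 2.66], [-2.55, 2.55]. Speed limits (rad/s): [2.57, 2.57, 3.14, 3.14, 3.14, 3.14].

INTERFACE

Orientations are given as a unit quaternion [x, y, z, w].
In Python, from bench import ctrl, eoat, monitor, vision, nets gives the robot as it stands. Calls block until the motion is done:
- ctrl.goto(position, orientation): joint-space move of the TCP to a pose.
- ctrl.move_l(position, v=150, frame=None, stop_force=None): straight line of the TCP; frame=None keeps the orientation; v is the mean speed in mm/s. With stop_force (N) it stops when the force on the tool has changed by that much, and returns True; else False.
- ctrl.set_joints(angles): joint-space move.
- eoat.move_gripper(opening): finger opening in mm; the grip force is fixed at half the most; returns when the fingers have stopped.
- ctrl.sleep(seconds).
- ctrl.ik(position, orientation): joint angles nearest the present ones, or None.
- monitor.state(): the state.
- vision.grab_frame(name): name is "side" or "top"; returns (picture, depth): 384x512x3 uint8, red, green, blue; 384x512 float32, mm along the optical axis (not along the pixel's ray), 0 where there is no reading.
- vision.camera_params(name): a dict with "vfov" (degrees; the focal length in pixels is half the picture's height over the tangent of half this angle, whatever the lens; pixels are square), "cx", "cy" (the principal point, pixels), "origin" and "attitude" of the camera in the world. Camera axes: x right, y up, looking along -z (the intrinsics and any distortion apply to the point x, -y, -z); pixel columns grow to the right and rows downward; lengths in mm; the calibration is good to about 2 mm. A picture is of the moment at which its call begins. camera_params takes no time and is no camera call.
A pose or a line that the arm cannot do raises ctrl.Unreachable and nothing moves.
- ctrl.sign_off(): hands the job in; it is judged then, once.
Trained networks look in the newest picture that a camera, given by its name, has taken for a name from the list of things; names that differ only in an ending like _2 or _b are one class to them, and where a whole thing is asked for, a point or a joint stands for the part that bears it (a point fixed in the world has none). Each returns a list of dicts, best first, with "p" (0 to 1); they miss things now and then, are a little off and sometimes report something else, mostly with a low value. They report only what shows in the picture. A call takes as long as a camera call. They do not tell look-alikes from the thing itself.
- nets.spot_in(label, camera): "at" ([row, column] in pixels, amid what is visible of it).
- nets.tip_of(label, camera): "at" ([row, column] in pixels: a listed point, or the origin of a listed thing).
The state is a dict: "time": time; "joints": joint angles; "joint_vel": joint speeds; "effort": joint torques, N m; "tool_pos": TCP position; "tcp_rot": TCP orientation; "ft_force": force on the tool from outside, world axes, zero at the start; "torque": the same for the moment, N m; "finger_gap": finger opening in mm; "finger_force": force on a finger pad.
Only numpy, scipy, OpenCV 4.12 (cv2) and the standard library are available. Lean on these libraries where they do the work, as an engineer would, in place of code of your own. Each camera call takes 0.05 s, during which the arm holds its last target. There are 200 camera calls.

TASK

Get the four terracotta jars ready for the kiln: pick up the loose lids by their grips and put each one on the jar that it was made for, going by shape and size, so that it drops fully home, level on the rim. Set the lids down gently rather than dropping them, let go of them all, and leave the jars, the spray bottle and the bowl standing where they are.

Things in the scene. Friction and masses are not known exactly. Their poses are not given: they have to be found in the camera images.
- lid_large: Round jar lid with a large plate, 100 mm across; flange below it 79 mm across, tapering to 72 mm at its foot; grip on top: an upright round knob 22 mm across, in the centre. Terracotta, 70 to 190 g. Flange at z 0 to 14, plate z 14 to 21, grip z 21 to 47. Lies flange down on the bench. Origin: centre of the flange underside; z up.
- lid_small: Round jar lid with a small plate, 72 mm across; flange below it 51 mm across, tapering to 44 mm at its foot; grip on top: an upright round knob 22 mm across, in the centre. Terracotta, 70 to 190 g. Flange at z 0 to 14, plate z 14 to 21, grip z 21 to 47. Lies flange down on the bench. Origin: centre of the flange underside; z up.
- lid_square: Square jar lid: plate 84 x 84 mm (x by y); flange below it 63 x 63 mm, lower half stepped in to 56 x 56 mm; grip on top: an upright bar in the centre, 40 mm along the lid's x, 14 mm thick. Terracotta, 70 to 190 g. Flange at z 0 to 14, plate z 14 to 21, grip z 21 to 47. Lies flange down on the bench. Origin: centre of the flange underside; z up.
- lid_oblong: Oblong jar lid: plate 110 x 68 mm (x by y); flange below it 89 x 47 mm, lower half stepped in to 82 x 40 mm; grip on top: an upright bar in the centre, 40 mm along the lid's x, 14 mm thick. Terracotta, 70 to 190 g. Flange at z 0 to 14, plate z 14 to 21, grip z 21 to 47. Lies flange down on the bench. Origin: centre of the flange underside; z up.
- jar_large: Large round open jar, 100 mm outside, mouth 88 mm, 62 mm tall. Straight 6 mm walls, empty, stands loose; the lid's flange enters with 4.5 mm play all round, its plate rests on the rim. Terracotta, 500 g. Origin: centre of the underside; z up; rim 62 mm above it; the seated lid's origin is 48 mm above it.
- jar_small: Small round open jar, 72 mm outside, mouth 60 mm, 56 mm tall. Straight 6 mm walls, empty, stands loose; the lid's flange enters with 4.5 mm play all round, its plate rests on the rim. Terracotta, 300 g. Origin: centre of the underside; z up; rim 56 mm above it; the seated lid's origin is 42 mm above it.
- jar_square: Square open jar, 84 x 84 mm outside, mouth 72 x 72 mm, 58 mm tall; x and y run along its sides, its lid fits in any of the four quarter turns. Straight 6 mm walls, empty, stands loose; the lid's flange enters with 4.5 mm play all round, its plate rests on the rim. Terracotta, 500 g. Origin: centre of the underside; z up; rim 58 mm above it; the seated lid's origin is 44 mm above it.
- jar_oblong: Oblong open jar, 110 mm along its x by 68 mm along its y outside, mouth 98 x 56 mm, 50 mm tall; its lid fits either way round, long side along the jar's x. Straight 6 mm walls, empty, stands loose; the lid's flange enters with 4.5 mm play all round, its plate rests on the rim. Terracotta, 500 g. Origin: centre of the underside; z up; rim 50 mm above it; the seated lid's origin is 36 mm above it.
- spray_bottle: White spray bottle standing to the right of the work, 70 mm across, 188 mm tall; origin: centre of its underside. Not to be disturbed.
- slip_bowl: White bowl standing to the left of the work, 140 mm across, 55 mm tall; origin: centre of its underside. Not to be disturbed.
There are look-alikes about, which are no part of the job. Leave any green or red look-alike of the lid_square alone.

How it is judged:
By the outcome, as a careful person would: the job done as asked, in the order asked, and still so for the second after the job is handed in, with the robot touching nothing.
It also fails if it takes over 102 s, if anything falls off the work surface, if the arm or the gripper's body presses on something with over 40 N, if the wrist force passes 120 N, or if a joint passes its speed limit or range.

## Working session

There is one attempt and no reset: what is moved stays moved. The work goes in short steps, each a Python script; the robot and the scene stay as the last script left them, time stands still between calls to the robot, and variables do not carry over. Pictures are saved under pics/ and viewed, at most 14 in all, crops included, and the job is handed in when it is done.

```bash
mkdir -p pics; ls; python3 - <<'E'
from bench import ctrl, eoat, monitor, vision, nets
import cv2,numpy as np
for n in("top","side"):
    print(n,vision.camera_params(n))
    im,d=vision.grab_frame(n); cv2.imwrite(f"pics/{n}0.png",cv2.cvtColor(im,cv2.COLOR_RGB2BGR)); np.save(f"{n}0.npy",d); np.save(f"{n}0im.npy",im)
    for l in "lid_large lid_small lid_square lid_oblong jar_large jar_small jar_square jar_oblong spray_bottle slip_bowl".split():
        print(l,[(np.round(r["at"]).tolist(),round(r["p"],2)) for r in nets.tip_of(l,n)][:4])
E
```

```text
pics
top {'vfov': 50.97109246635307, 'cx': 253.28224184993633, 'cy': 194.97250458362123, 'origin': array([ 328.46121274,    3.07311644, 1166.42316428]), 'attitude': array([-0.05096041,  0.04655025,  0.7144804 , -0.69624268])}
lid_large [([204.0, 341.0], 0.7)]
lid_small [([206.0, 180.0], 0.71), ([202.0, 220.0], 0.7), ([192.0, 286.0], 0.46)]
lid_square [([192.0, 284.0], 0.91), ([237.0, 279.0], 0.83), ([149.0, 164.0], 0.7), ([270.0, 356.0], 0.67)]
lid_oblong [([202.0, 223.0], 0.68)]
jar_large [([148.0, 167.0], 0.66)]
jar_small [([140.0, 336.0], 0.58)]
jar_square [([134.0, 289.0], 0.62)]
jar_oblong [([129.0, 232.0], 0.83)]
spray_bottle [([183.0, 416.0], 0.78)]
slip_bowl [([196.0, 98.0], 0.8)]
side {'vfov': 52.88427166862943, 'cx': 258.12318355074433, 'cy': 194.49506780179146, 'origin': array([ 368.99816071, 1140.70868682,  670.16341155]), 'attitude': array([-0.0131335 ,  0.51035823,  0.85871611, -0.04436932])}
lid_large [([175.0, 264.0], 0.54)]
lid_small [([246.0, 252.0], 0.86)]
lid_square [([201.0, 284.0], 0.81), ([192.0, 250.0], 0.66), ([175.0, 310.0], 0.48), ([155.0, 257.0], 0.36)]
lid_oblong [([220.0, 250.0], 0.86), ([190.0, 204.0], 0.34)]
jar_large [([176.0, 266.0], 0.71), ([251.0, 186.0], 0.63)]
jar_small [([169.0, 212.0], 0.76)]
jar_square [([190.0, 205.0], 0.79)]
jar_oblong [([213.0, 188.0], 0.6)]
spray_bottle [([172.0, 215.0], 0.75), ([154.0, 258.0], 0.73)]
slip_bowl [([306.0, 223.0], 0.78)]
```

View pics/top0.png

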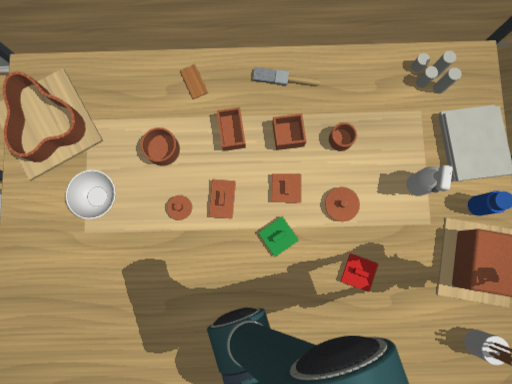

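View pics/side0.png

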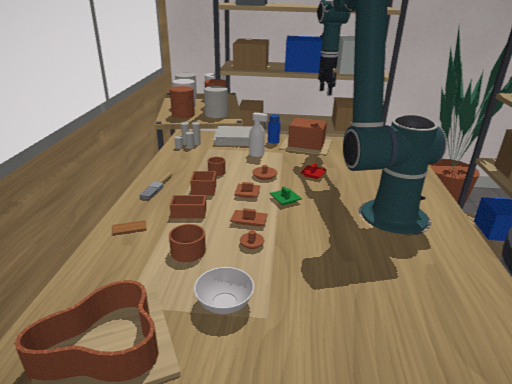

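The top view shows the jars at about (148,160) large, (129,231) oblong, (131,289) square and (137,343) small. The lids are at (207,179) small, (198,222) oblong, (188,286) square and (204,341) large. The green (237,279) and red (271,358) square lids are look-alikes. The side view confirms the same layout.

```bash
cat > h.py <<'E'
from bench import ctrl, eoat, monitor, vision, nets
import cv2, numpy as np
from scipy.spatial.transform import Rotation as R
def cloud(n, d):
    p=vision.camera_params(n); f=192/np.tan(np.radians(p["vfov"]/2))
    v,u=np.mgrid[:384,:512]
    c=np.dstack([(u-p["cx"])/f*d, -(v-p["cy"])/f*d, -d])
    return R.from_quat(p["attitude"]).apply(c.reshape(-1,3)).reshape(384,512,3)+p["origin"]
def terracotta(im):
    h=cv2.cvtColor(im,cv2.COLOR_RGB2HSV); H=h[...,0]
    return ((H<9)|(H>172))&(h[...,1]>130)
def segs(n, im, d, seeds):
    """seeds: name -> (row,col,zlo,zhi). Fit of the terracotta points of each blob in the z band."""
    P=cloud(n,d); m=terracotta(im)&(d>0)&(P[...,2]>6); _,lab=cv2.connectedComponents(m.astype(np.uint8),connectivity=4); out={}
    for k,(r,c,lo,hi) in seeds.items():
        w=lab[r-8:r+9,c-8:c+9]; w=w[w>0]
        if not len(w): print(k,"none"); continue
        l=np.bincount(w).argmax()
        a=P[lab==l]; s=a[(a[:,2]>lo)&(a[:,2]<hi)]
        (x,y),sz,ang=cv2.minAreaRect(s[:,:2].astype(np.float32)); (ex,ey),er=cv2.minEnclosingCircle(s[:,:2].astype(np.float32))
        if sz[0]<sz[1]: sz=sz[::-1]; ang-=90
        out[k]=(x,y,ang); print(k,len(s),"z%.1f sd%.1f"%(np.median(s[:,2]),s[:,2].std()),"rect %.1f %.1f"%(x,y),np.round(sz),"ang %.1f"%ang,"circ %.1f %.1f r%.1f"%(ex,ey,er), "zpct",np.round(np.percentile(a[:,2],[2,50,98])))
    return out
E
python3 - <<'E'
from h import *
S=dict(lid_small=(207,179,12,28),lid_oblong=(198,222,12,28),lid_square=(188,286,12,28),lid_large=(204,341,12,28),
 jar_large=(148,160,56,70),jar_oblong=(129,231,44,58),jar_square=(131,289,52,66),jar_small=(137,343,50,64))
print("top"); segs("top",np.load("top0im.npy"),np.load("top0.npy"),S)
T=dict(lid_small=(241,252,12,28),lid_oblong=(218,250,12,28),lid_square=(191,247,12,28),lid_large=(173,264,12,28),
 jar_large=(242,187,56,70),jar_oblong=(207,188,44,58),jar_square=(184,203,52,66),jar_small=(167,216,50,64))
print("side"); segs("side",np.load("side0im.npy"),np.load("side0.npy"),T)
im=np.load("top0im.npy"); o=cv2.cvtColor(im,cv2.COLOR_RGB2BGR); o[~terracotta(im)]//=3
cv2.imwrite("pics/m.png",cv2.resize(o[90:230,130:370],None,fx=3,fy=3))
P=cloud("top",np.load("top0.npy")); print("bench z",[np.round(P[r,c]) .tolist() for r,c in((170,130),(165,250),(165,380),(225,330),(183,430),(196,95))])
E
```

```text
top
lid_small none
lid_oblong 1 z22.8 sd0.0 rect 498.9 117.9 [0. 0.] ang 0.0 circ 498.9 117.9 r0.0 zpct [23. 23. 23.]
lid_square 1 z22.3 sd0.0 rect 526.0 -72.6 [0. 0.] ang 0.0 circ 526.0 -72.6 r0.0 zpct [22. 22. 22.]
lid_large none
jar_large none
jar_oblong 0 znan sdnan rect 0.0 0.0 [0. 0.] ang 0.0 circ 0.0 0.0 r0.0 zpct [9. 9. 9.]
jar_square 0 znan sdnan rect 0.0 0.0 [0. 0.] ang 0.0 circ 0.0 0.0 r0.0 zpct [8. 8. 8.]
jar_small 0 znan sdnan rect 0.0 0.0 [0. 0.] ang 0.0 circ 0.0 0.0 r0.0 zpct [14. 14. 15.]
side
lid_small 4 z20.0 sd1.1 rect 470.6 202.4 [6. 6.] ang 26.7 circ 470.9 201.7 r3.8 zpct [18. 20. 45.]
lid_oblong 5 z26.4 sd1.4 rect 470.7 107.1 [15.  3.] ang -25.2 circ 470.1 105.8 r7.4 zpct [24. 29. 37.]
lid_square 14 z19.4 sd1.2 rect 516.9 -73.4 [26. 22.] ang -70.8 circ 516.6 -71.3 r15.2 zpct [18. 19. 22.]
lid_large 10 z21.1 sd1.7 rect 453.3 -234.6 [33. 14.] ang -77.1 circ 458.5 -233.4 r16.5 zpct [18. 21. 24.]
jar_large 1 z58.2 sd0.0 rect 642.6 323.6 [0. 0.] ang 0.0 circ 642.6 323.6 r0.0 zpct [ 7. 34. 54.]
jar_oblong 1 z45.1 sd0.0 rect 647.0 99.8 [0. 0.] ang 0.0 circ 647.0 99.8 r0.0 zpct [10. 27. 42.]
jar_square 18 z54.0 sd1.7 rect 662.0 -103.0 [87. 45.] ang 84.3 circ 649.6 -101.2 r44.3 zpct [22. 43. 57.]
jar_small 9 z52.3 sd2.3 rect 667.5 -240.5 [61. 14.] ang -74.9 circ 662.4 -241.8 r30.4 zpct [32. 45. 57.]
bench z [[575.0, 371.0, -1.0], [580.0, 16.0, -0.0], [570.0, -367.0, 1.0], [397.0, -211.0, 2.0], [492.0, -454.0, 125.0], [499.0, 470.0, 6.0]]
  return _methods._mean(a, axis=axis, dtype=dtype,
  ret = ret.dtype.type(ret / rcount)
  ret = _var(a, axis=axis, dtype=dtype, out=out, ddof=ddof,
  arrmean = um.true_divide(arrmean, div, out=arrmean,
  ret = ret.dtype.type(ret / rcount)
```

View pics/m.png

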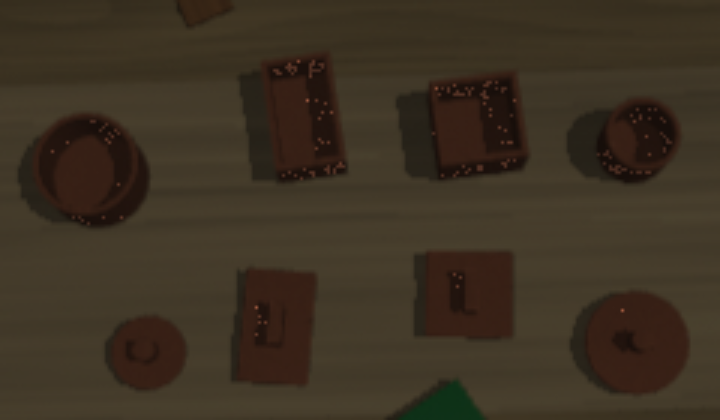

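The hue threshold misses the terracotta, so I'll use Lab a* instead.

```bash
python3 - <<'E'
s=open("h.py").read()
a=s.index("    h=cv2.cvtColor"); b=s.index("def segs")
s=s[:a]+"    L=cv2.cvtColor(im,cv2.COLOR_RGB2LAB).astype(int)\n    return (L[...,1]>142)\n"+s[b:]
open("h.py","w").write(s)
E
cat > seeds.py <<'E'
S=dict(lid_small=(207,179,12,28),lid_oblong=(198,222,12,28),lid_square=(188,286,12,28),lid_large=(204,341,12,28),
 jar_large=(148,160,56,70),jar_oblong=(129,231,44,58),jar_square=(131,289,52,66),jar_small=(137,343,50,64))
T=dict(lid_small=(241,252,12,28),lid_oblong=(218,250,12,28),lid_square=(191,247,12,28),lid_large=(173,264,12,28),
 jar_large=(242,187,56,70),jar_oblong=(207,188,44,58),jar_square=(184,203,52,66),jar_small=(167,216,50,64))
E
python3 - <<'E'
from h import *; from seeds import *
im=np.load("top0im.npy"); L=cv2.cvtColor(im,cv2.COLOR_RGB2LAB)
print([L[r,c].tolist() for r,c in((207,185),(198,215),(165,250),(150,160),(225,330))])
print("top"); segs("top",im,np.load("top0.npy"),S)
print("side"); segs("side",np.load("side0im.npy"),np.load("side0.npy"),T)
E
```

```text
[[122, 153, 158], [114, 152, 156], [195, 131, 158], [120, 153, 157], [189, 131, 157]]
top
lid_small 400 z22.0 sd2.2 rect 457.4 221.6 [69. 66.] ang 88.6 circ 459.3 221.3 r35.4 zpct [17. 23. 49.]
lid_oblong 783 z22.1 sd2.1 rect 480.4 98.5 [107.  67.] ang -6.2 circ 480.0 99.5 r61.5 zpct [18. 22. 49.]
lid_square 720 z22.0 sd2.2 rect 507.0 -86.6 [81. 80.] ang 88.4 circ 506.4 -85.9 r55.8 zpct [18. 22. 49.]
lid_large 855 z21.9 sd2.2 rect 456.0 -244.2 [98. 95.] ang 64.0 circ 456.1 -244.5 r49.5 zpct [17. 22. 48.]
jar_large 228 z62.4 sd2.6 rect 634.3 272.9 [98. 96.] ang 47.5 circ 634.9 272.8 r50.1 zpct [ 6. 17. 66.]
jar_oblong 241 z51.1 sd2.3 rect 683.9 68.2 [110.  67.] ang 7.2 circ 684.2 68.7 r63.2 zpct [ 6. 11. 55.]
jar_square 252 z58.8 sd2.7 rect 669.3 -98.8 [84. 83.] ang 5.9 circ 668.6 -97.8 r57.3 zpct [ 6. 41. 63.]
jar_small 155 z56.2 sd2.7 rect 649.6 -253.3 [69. 68.] ang 89.7 circ 650.2 -254.1 r35.3 zpct [ 6. 36. 60.]
side
lid_small 241 z20.0 sd2.0 rect 455.2 224.6 [67. 67.] ang -25.0 circ 455.9 224.1 r36.0 zpct [16. 20. 46.]
lid_oblong 350 z19.7 sd2.1 rect 476.7 102.0 [108.  69.] ang -7.0 circ 476.6 101.3 r61.4 zpct [14. 20. 46.]
lid_square 222 z19.6 sd2.5 rect 504.0 -82.8 [86. 81.] ang 89.5 circ 503.4 -81.6 r56.0 zpct [14. 20. 46.]
lid_large 201 z19.3 sd2.0 rect 453.3 -238.4 [97. 94.] ang -68.3 circ 454.2 -243.6 r53.9 zpct [13. 19. 44.]
jar_large 195 z60.1 sd1.8 rect 630.4 276.5 [98. 97.] ang 53.3 circ 630.1 275.5 r50.7 zpct [ 7. 38. 62.]
jar_oblong 189 z48.0 sd1.7 rect 679.7 69.8 [111.  73.] ang 7.7 circ 679.3 70.4 r63.5 zpct [ 7. 34. 50.]
jar_square 153 z55.6 sd1.7 rect 662.6 -166.2 [234.  92.] ang 88.7 circ 665.0 -165.7 r118.0 zpct [ 9. 39. 58.]
jar_small 200 z54.7 sd2.5 rect 662.5 -168.6 [239.  92.] ang 88.7 circ 665.1 -168.8 r121.0 zpct [ 9. 39. 58.]
```

```bash
cat >> h.py <<'E'
def quat(deg): return (R.from_euler("z",deg,degrees=True)*R.from_euler("x",180,degrees=True)).as_quat()
OFF=np.array([-1.7,1.6])   # top camera -> mean of both cameras
HI=165.
def pos(xy,z): return [float(xy[0]),float(xy[1]),float(z)]
def st(tag):
    s=monitor.state(); print(tag,"t%.1f"%s["time"],np.round(s["tool_pos"],1),"F",np.round(s["ft_force"],1),"gap %.1f ff %.1f"%(s["finger_gap"],np.max(s["finger_force"])),"q6 %.2f"%s["joints"][5]); return s
def pick(xy,yaw,zg=23.5,opening=48):
    eoat.move_gripper(opening)
    ctrl.goto(pos(xy,110),quat(yaw))
    print("hit",ctrl.move_l(pos(xy,zg),v=80,stop_force=12)); eoat.move_gripper(0); s=st("gripped")
    ctrl.move_l(pos(xy,HI),v=150); st("lifted"); return s["tool_pos"][2]
def place(xy,yaw,seat,zg):
    ctrl.goto(pos(xy,HI),quat(yaw)); ctrl.sleep(.2)
    ctrl.move_l(pos(xy,seat+zg+18),v=150)
    h=ctrl.move_l(pos(xy,seat+zg-1.5),v=25,stop_force=5); s=st("down hit %s"%h)
    dz=s["tool_pos"][2]-seat-zg; print("dz %.1f"%dz); return dz
def release(xy,opening=48):
    eoat.move_gripper(opening); s=monitor.state()["tool_pos"]
    ctrl.move_l(pos(s,HI),v=150); st("released")
E
python3 - <<'E'
from h import *
ctrl.move_l([165,-450,245],v=250)
zg=pick(np.array([458.0,221.4])+OFF,0)
xy=np.array([649.9,-253.7])+OFF
dz=place(xy,0,42,zg)
if dz<1.5: release(xy)
E
```

```text
hit False
gripped t6.7 [457.1 223.3  24.4] F [-0.5 -0.8  5.3] gap 19.8 ff 58.6 q6 1.98
lifted t7.8 [455.4 222.6 163.7] F [-0.6  0.1 -1.6] gap 20.2 ff 58.6 q6 1.98
down hit True t11.2 [ 647.8 -251.9   66.4] F [ 0.  -0.4  4.7] gap 19.6 ff 58.9 q6 1.16
dz 0.0
released t12.4 [ 645.9 -251.1  164. ] F [ 0.3 -0.  -0.1] gap 47.8 ff 0.0 q6 1.16
```

```bash
python3 - <<'E'
from h import *
jobs=[("large",(456.0,-244.3),0,(634.6,272.8),0,48),("oblong",(480.2,99.0),-6.5,(684.0,68.4),7.4,36),("square",(506.7,-86.3),-1.0,(669.0,-98.3),5.9,44)]
for n,a,ya,b,yb,seat in jobs:
    print(n); zg=pick(np.array(a)+OFF,ya)
    if not 8<monitor.state()["finger_gap"]<30: print("bad grip"); break
    dz=place(np.array(b)+OFF,yb,seat,zg)
    if abs(dz)>1.6: break
    release(b)
im,d=vision.grab_frame("top"); cv2.imwrite("pics/top1.png",cv2.cvtColor(im,cv2.COLOR_RGB2BGR))
E
```

```text
large
hit False
gripped t15.1 [ 455.  -243.2   24.5] F [-1.1  0.3  5.5] gap 19.9 ff 58.7 q6 1.03
lifted t16.1 [ 453.4 -242.2  163.7] F [ 0.2  0.2 -1.8] gap 20.1 ff 58.7 q6 1.03
down hit True t19.7 [632.5 274.3  72.5] F [0.8 0.6 3.9] gap 19.9 ff 59.2 q6 1.94
dz -0.0
released t20.8 [630.5 273.5 164.1] F [-0.3 -0.2 -0.2] gap 48.0 ff 0.0 q6 1.94
oblong
hit False
gripped t23.6 [479.2 100.7  24.2] F [0.3 0.3 3.8] gap 12.7 ff 60.2 q6 1.84
lifted t24.7 [477.5 100.4 163.7] F [ 0.3 -0.3 -1. ] gap 12.4 ff 59.5 q6 1.84
down hit True t27.1 [682.1  69.9  60.2] F [-0.   0.9  4.4] gap 12.8 ff 60.1 q6 1.51
dz 0.0
released t28.4 [679.6  69.8 163.9] F [ 0.1 -0.5  0. ] gap 48.3 ff 0.0 q6 1.51
square
hit False
gripped t31.2 [505.8 -84.9  24.3] F [0.  0.8 5. ] gap 13.0 ff 59.9 q6 1.37
lifted t32.3 [504.  -84.5 163.7] F [ 0.4 -0.1 -2.3] gap 12.6 ff 59.3 q6 1.37
down hit True t34.6 [667.  -96.7  68.3] F [0.1 0.3 4.2] gap 12.8 ff 60.0 q6 1.29
dz 0.0
released t35.8 [664.8 -96.2 164.1] F [-0.1  0.9 -0.8] gap 48.1 ff 0.0 q6 1.29
```

View pics/top1.png

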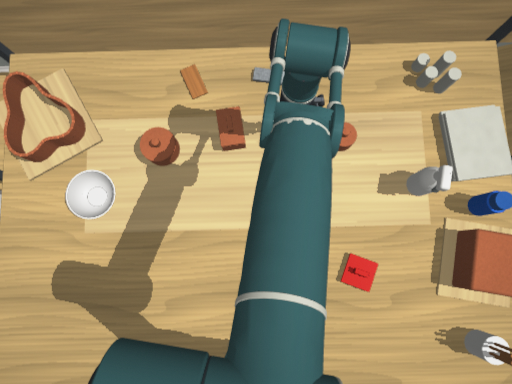

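The large and oblong lids are on their jars at (147,158) and (128,231). The arm hides the square and small jars, so I'll move it clear and check all four.

```bash
python3 - <<'E'
from h import *; from seeds import *
ctrl.move_l([560,-80,260],v=200); ctrl.goto([420,-10,300],quat(0)); ctrl.sleep(.5)
Z=dict(large=(69,(148,160)),oblong=(57,(128,231)),square=(65,(131,289)),small=(63,(137,343)))
for n in("top","side"):
    im,d=vision.grab_frame(n); np.save(n+"2.npy",d)
    o=cv2.cvtColor(im,cv2.COLOR_RGB2BGR); c=o[90:260,120:400] if n=="top" else o[130:280,130:340]
    cv2.imwrite(f"pics/{n}2.png",cv2.resize(c,None,fx=2.8,fy=2.8,interpolation=cv2.INTER_CUBIC))
    if n=="top":
        segs("top",im,d,{"jar_"+k:(*rc,z-6,z+7) for k,(z,rc) in Z.items()})
        P=cloud(n,d); m=terracotta(im)
        ref={k:S["jar_"+k] for k in Z}
        for k,xy in dict(large=(634.6,272.8),oblong=(684,68.4),square=(669,-98.3),small=(649.9,-253.7)).items():
            q=P[m&(np.linalg.norm(P[...,:2]-xy,axis=2)<34)&(abs(P[...,2]-Z[k][0])<7)]
            A=np.c_[q[:,:2]-q[:,:2].mean(0),np.ones(len(q))]; f=np.linalg.lstsq(A,q[:,2],rcond=None)[0]
            print(k,len(q),"plane z %.1f (want %d) tilt deg"%(f[2],Z[k][0]),np.round(np.degrees(f[:2]),1))
st("now")
E
```

```text
jar_large 884 z70.0 sd2.0 rect 633.5 273.5 [98. 95.] ang -90.0 circ 634.2 273.7 r50.3 zpct [24. 70. 95.]
jar_oblong 762 z58.3 sd2.1 rect 683.2 69.4 [109.  69.] ang 7.4 circ 682.1 69.4 r62.3 zpct [51. 59. 86.]
jar_square 754 z66.1 sd2.2 rect 668.8 -97.2 [85. 84.] ang -84.5 circ 667.7 -96.0 r56.6 zpct [53. 66. 94.]
jar_small 414 z64.0 sd2.2 rect 648.7 -251.0 [69. 68.] ang -59.6 circ 649.3 -251.7 r36.2 zpct [52. 64. 92.]
large 383 plane z 70.2 (want 69) tilt deg [ 0.3 -0.4]
oblong 352 plane z 58.3 (want 57) tilt deg [0.1 0.3]
square 349 plane z 66.3 (want 65) tilt deg [0.5 0.2]
small 368 plane z 64.2 (want 63) tilt deg [0.4 0.2]
now t38.0 [420.1 -10.1 299.9] F [-0.5 -0.2 -0.4] gap 48.0 ff 0.0 q6 1.49
```

View pics/top2.png

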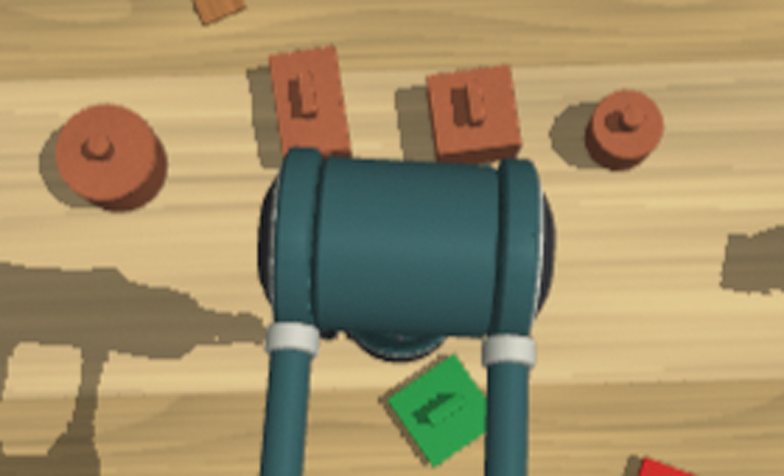

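View pics/side2.png

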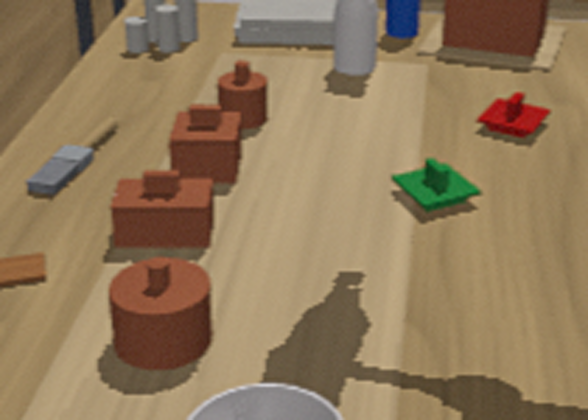

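Both views show all four lids fully home and level: heights are within the 1 mm camera offset and tilts are under 0.6°. The jars have not moved, the look-alikes are untouched and the arm is clear.

```bash
python3 -c "
from bench import ctrl
print(ctrl.sign_off())"
```

```text
the job is handed in; nothing more can be done
None
```

All four lids are seated level on their matching jars and released, with the jars, bowl, spray bottle and look-alikes left in place, and the job was handed in at about 38 s of the 102 s allowed.

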